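# Drift the gear-housing cover into line and fit its bolt

### The arm

A 6-joint arm with a two-finger parallel gripper is mounted at the origin on the work surface. World frame = base frame: x ahead of the robot, y to its left, z up, the work surface at z = 0. Lengths are in m, angles in rad, forces in N, time in s.
With the tool pointing down it reaches from about 0.35 to 0.8 m from the base axis. Payload 7.3 kg.
Tool frame: the origin (TCP) lies midway between the tips of the shut fingers; the grasp point (between the pads) lies 19 mm behind it; z points along the fingers, y is the direction in which the jaws open and shut (so a half turn about z gives the same grasp; the last joint's range is limited). The gripper opens to 85 mm and grips with 20 to 120 N. Pads are 22 mm wide; open, the fingers measure 114 mm over their backs; the gripper's body (76 mm by 85 mm) begins 54 mm behind the grasp point. The pads swing forward as they close: fully open they stand 13 mm farther back than shut.
Start: joints at [1.095, 0.342, 1.524, -0, 1.275, -0.146], TCP at [0.17, 0.497, 0.231] pointing down, gripper open.
Joint ranges: [-2.53, 2.53], [-0.77, 2.02], [0.04, 2.7], [-1, 4.14], [0.28, 2.66], [-3.11, 3.11]. Speed limits (rad/s): [2.57, 2.57, 3.14, 3.14, 3.14, 3.14].

### API

Orientations are given as a unit quaternion [x, y, z, w].
In Python, from rig import sense, get_image, camera_info, close_job gives the robot as it stands. The module is installed in compiled form; this text tells all that it offers.
- The arm moves only by the shell command python3 -m inch 'ROWS' [FORCE]. ROWS is JSON, a list of rows, each an object of numbers: "tx", "ty", "tz": the shift along the tool's x, y, z in m; "wx", "wy", "wz": the turn, a rotation vector about the tool's x, y, z in degrees; "gripper": the closure, from 0 (fully open) to 1 (shut). In form: [{"tx": .., "ty": .., "tz": .., "wx": .., "wy": .., "wz": .., "gripper": ..}, ...]. A call has 1 to 5 rows; each row shifts and turns the pose as measured when the row begins, along the tool's axes as they then stand; what a row does not reach is not made up. A row lasts 1/10 s, in which the tool goes at most 50 mm and 8.59 degrees, less where a joint would pass 70% of its speed; a pose out of reach is approached as far as the arm can. A call with a gripper value outside its range is refused whole. The fingers move at their own pace and stop on an object; FORCE is the grip in N (left out, the last holds). Time passes only in rows, so rows that do not move let the fingers close. It gives the time, the measured TCP pose, the force and the opening at its end, in the units of the state.
- sense(): the state, without advancing time (a new reading comes with each control period).
- get_image(name): name is "side" or "top" or "wrist"; returns (picture, depth): 384x512x3 uint8, red, green, blue; 384x512 float32, m along the optical axis (not along the pixel's ray), 0 where there is no reading.
- camera_info(name): a dict with "intrinsics" (3x3 intrinsics, pixels), "cam_to_world" (4x4, takes a point from camera to world coordinates). Camera axes: x right, y down, z forward; pixel columns grow to the right and rows downward; lengths in m; the calibration is good to about 2 mm. The wrist camera is an equidistant fisheye: a pixel r from the principal point sees the ray r / f radians off the axis. A picture is of the moment at which its call begins: read the wrist's pose just before it. camera_info takes no time and is no camera call; for the wrist camera it gives the pose at the moment of the call.
- close_job(): hands the job in, once; it reports no verdict.
The state is a dict: "time_s": time; "qpos": joint angles; "joint_vel": joint speeds; "tau": joint torques, N m; "tcp_pos": TCP position; "tcp_rot": TCP orientation; "ft_force": force on the tool from outside, world axes, zero at the start; "torque": the same for the moment, N m; "opening": opening from 0.0 (shut) to 1.0 (fully open).
Only numpy, scipy, OpenCV 4.12 (cv2) and the standard library are available. Lean on these libraries where they do the work, as an engineer would, in place of code of your own. Each camera call takes 0.05 s, during which the arm holds its last target. There are 200 camera calls.

### The job

The cover of the gear housing hangs on one fitted bolt and has swung out of line with the holes beneath. Work the tapered drift pin gently down through one of the two open holes, with no hard pushing, until its grip rests on the cover and the holes are drawn into line; then drop the loose bolt fully home through the other hole. Leave both standing in the housing and do not disturb the jar, the wrench or the mug.

Things in the scene. Friction and masses are not known exactly. Their poses are not given: they have to be found in the camera images.
- base: dark steel base plate fixed to the bench, 260 x 200 x 12 mm; origin at the centre of its underside, z up, x along its length. On it is fixed the green gear housing: foot 200 x 150, block 160 x 120 mm, top face 72 mm above the bench. It was set down by hand, square to the plate but up to 6 mm off the plate's centre along x and along y; its true place is not measured.
- spot_a (a point): nominal place of the housing's hole at (+55, +38) mm from the housing's centre, on its top face, as if the housing stood in the middle of the plate; axes as the plate's. The true hole is up to 6 mm off along each of the plate's axes, by the same shift as the housing. It is upright, 14 mm in diameter, blind, 45 mm deep, partly hidden by the cover.
- spot_b (a point): nominal place of the housing's other, equal hole at (+55, -38) mm from the housing's centre, in the same way; the true hole is off by the same shift.
- cover (a joint): turn (rad, anticlockwise from above) of the aluminium cover about the fitted bolt at (-55, 0) mm from the housing's centre; 0 = in line. 150 x 110 x 10 mm, top 82 mm above the bench, 14 mm through holes over the housing's two. It cannot lift; about 5 N sideways at a hole turns it. Starts 0.048 to 0.065: holes 5.5 to 7.5 mm off. Bolt head 20 mm wide, 12 mm above the cover.
- pin_grip (a point): centre of the grip of the steel drift pin, standing in the holder. Grip: upright cylinder 22 mm in diameter, 40 mm high, this point half-way up; z along the pin, up. Below it a 13 mm shank 15 mm long, then a 30 mm taper to a 4 mm flat tip, 65 mm below this point. Fully in, the grip's underside rests on the cover, this point 102 mm above the bench. 150 g.
- bolt_head (a point): centre of the head of the loose steel cap bolt, standing in the holder. Head: upright cylinder 20 mm in diameter, 14 mm high, this point half-way up; z along the bolt, up. Shank 12 mm in diameter, 35 mm long, foot chamfered to 11 mm, no thread. Fully home the head rests on the cover, this point 89 mm above the bench. 80 g.
- holder: wooden block 60 x 140 mm, 50 mm high, fixed to the bench, with two upright 15 mm holes right through it at (0, +40) and (0, -40) mm; the pin stands in one and the bolt in the other (either way round), grip and head resting on its top. Origin at the centre of its underside.
- jar_mid (a point): bystander: glass screw-top jar, 68 mm in diameter, 85 mm high; point half-way up. Leave alone.
- wrench: bystander: steel wrench 190 mm long lying on the bench; origin under its middle. Leave alone.
- mug_mid (a point): bystander: white mug 80 mm in diameter, 90 mm high, with a handle; point half-way up. Leave alone.
Mind the look-alikes: they are no part of the job. Leave any yellow look-alike of the part that bears pin_grip alone.

How it is judged:
By the outcome, as a careful person would: the job done as asked, in the order asked, and still so for the second after the job is handed in, with the robot touching nothing.
It also fails if it takes over 72 s, if anything falls off the work surface, if the arm or the gripper's body presses on something with over 40 N, if the wrist force passes 120 N, or if a joint passes its speed limit or range.

## Working session

There is one attempt and no reset: what is moved stays moved. The work goes in short steps, Python scripts to look and compute and a shell command to move; the robot and the scene stay as the last step left them, time stands still between calls to the robot, and variables do not carry over. Pictures are saved under pics/ and viewed, about 8 in all and at most 12, crops included, and the job is handed in when it is done.

```bash
mkdir -p pics; cat > h.py <<'E'
import numpy as np, cv2
from rig import sense,get_image,camera_info,close_job
def grab(n,tag):
    info=camera_info(n); p,d=get_image(n); np.savez(f'pics/{tag}.npz',p=p,d=d,K=np.array(info['intrinsics']),T=np.array(info['cam_to_world']))
    cv2.imwrite(f'pics/{tag}.png',p[:,:,::-1]); return p,d,info
def load(tag):
    z=np.load(f'pics/{tag}.npz'); return z['p'],z['d'],z['K'],z['T']
def ray(K,T,u,v,fish=False):
    x=(u-K[0,2])/K[0,0]; y=(v-K[1,2])/K[1,1]
    if fish:
        r=np.hypot(x,y); s=np.sin(r)/r if r>1e-9 else 1; c=np.array([x*s,y*s,np.cos(r)])
    else: c=np.array([x,y,1.])
    return T[:3,3],T[:3,:3]@c
def onz(K,T,u,v,z,fish=False):
    o,d=ray(K,T,u,v,fish); return o+d*(z-o[2])/d[2]
def pt(K,T,u,v,d):
    o,r=ray(K,T,u,v); return o+r*d
E
python3 - <<'E'
from h import *
s=sense(); print(s)
a=[]
for n in ('side','top'):
    p,d,i=grab(n,n+'0'); a.append(p); print(i)
cv2.imwrite('pics/both.png',cv2.resize(np.vstack(a),None,fx=1,fy=.78)[:,:,::-1])
E
```

```text
{'time_s': 0.0, 'qpos': array([ 1.09499898e+00,  3.42703516e-01,  1.52502101e+00, -1.08049129e-05,
        1.27539951e+00, -1.45991717e-01]), 'joint_vel': array([ 3.53156136e-04,  1.43592929e-04, -1.09929920e-03, -3.48829103e-05,
       -2.05380763e-03,  3.56816624e-04]), 'tau': array([-9.33701449e-04, -4.33674216e+01, -2.46003717e+01, -4.03889126e-04,
        8.05707386e-03, -1.93810212e-05]), 'tcp_pos': array([0.16981726, 0.49635049, 0.23063454]), 'tcp_rot': array([ 1.64154863e-01,  9.86434283e-01, -7.30562596e-04, -2.29312627e-04]), 'ft_force': array([ 0.50341048, -0.0820934 , -0.79120062]), 'torque': array([ 0.00148182, -0.01916383,  0.00122416]), 'opening': 1.0000678339289224}
{'intrinsics': array([[353.46603611,   0.        , 262.29633721],
       [  0.        , 353.46603611, 197.0140223 ],
       [  0.        ,   0.        ,   1.        ]]), 'cam_to_world': array([[ 0.91844674, -0.22537065,  0.32505946,  0.25944379],
       [-0.39496062, -0.47789124,  0.78461843, -0.59071571],
       [-0.0214869 , -0.84901592, -0.52793018,  0.51098792],
       [ 0.        ,  0.        ,  0.        ,  1.        ]])}
{'intrinsics': array([[404.2109125 ,   0.        , 258.2533965 ],
       [  0.        , 404.2109125 , 197.59145399],
       [  0.        ,   0.        ,   1.        ]]), 'cam_to_world': array([[ 0.01414714, -0.98732136,  0.15810244,  0.3593556 ],
       [-0.99989353, -0.01453452, -0.00129411,  0.05029364],
       [ 0.00357565, -0.1580673 , -0.98742187,  1.03784223],
       [ 0.        ,  0.        ,  0.        ,  1.        ]])}
```

View pics/both.png

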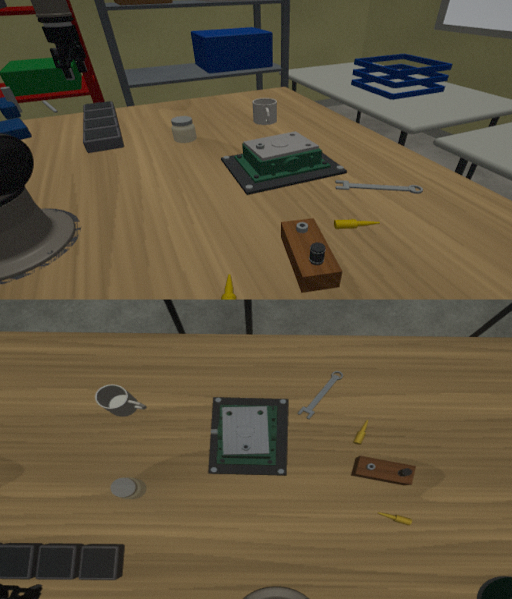

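The stacked picture shows the side view above and the top view below. In the top view:
- The housing is at about (248,436). Its fitted bolt is on the robot side at (246,447), and the two open holes are at about (228,411) and (260,411).
- The holder is at (385,470), with the grey bolt at (371,467) and the dark pin grip at (405,472).
- The yellow look-alikes lie loose at (362,430) and (397,517).
- The dark-gripped one standing in the holder fits the pin description. I'll confirm it in an enlarged crop.

```bash
python3 - <<'E'
from h import *
p,d,K,T=load('top0')
a=cv2.resize(p[115:235,200:300],None,fx=5,fy=5,interpolation=cv2.INTER_CUBIC)
ps,ds,Ks,Ts=load('side0')
b=cv2.resize(p[190:250,345:425],None,fx=4,fy=5,interpolation=cv2.INTER_CUBIC)[:300,:300]
c=cv2.resize(ps[270:375,270:345],(300,300),interpolation=cv2.INTER_CUBIC)
cv2.imwrite('pics/crop1.png',np.hstack([a,np.vstack([b,c])])[:,:,::-1])
E
```

```text
(no output)
```

View pics/crop1.png

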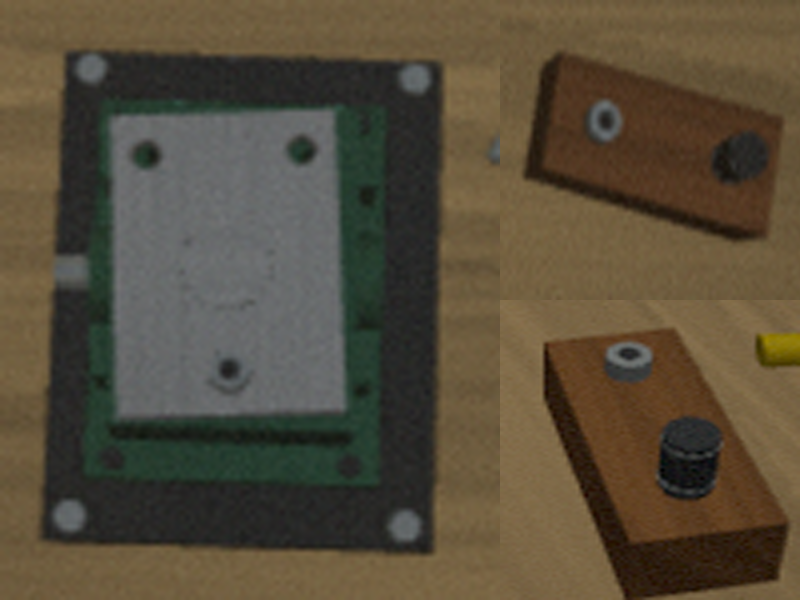

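The crop confirms it: the dark knurled grip in the holder is the drift pin (fat, 40 mm tall), and the ring-shaped head with a socket is the bolt. The yellow cones lie loose. In crop pixels, the cover holes are at (146,155) and (302,150) and the fitted bolt is at (229,370). The cover is turned anticlockwise relative to the plate.

```bash
python3 - <<'E'
from h import *
p,d,K,T=load('top0')
g=cv2.cvtColor(p,cv2.COLOR_RGB2GRAY).astype(float); hsv=cv2.cvtColor(p,cv2.COLOR_RGB2HSV)
def cen(u,v,r,dark,thr=None):
    u0,v0=int(round(u)),int(round(v)); w=g[v0-r:v0+r+1,u0-r:u0+r+1]; bg=np.median(w)
    m=np.clip((bg-w) if dark else (w-bg),0,None); m[m<0.35*m.max()]=0
    vv,uu=np.mgrid[v0-r:v0+r+1,u0-r:u0+r+1]; return (uu*m).sum()/m.sum(),(vv*m).sum()/m.sum()
def c(x,y): return 200+x/5-.4,115+y/5-.4
P={}
for n,xy,z,dk,r in [('hA',(146,155),.082,1,5),('hB',(302,150),.082,1,5),('bolt_socket',(229,370),.094,1,3),
  ('d1',(91,69),.012,0,5),('d2',(415,79),.012,0,5),('d3',(69,516),.012,0,5),('d4',(405,525),.012,0,5)]:
    u,v=cen(*c(*xy),r,dk); P[n]=onz(K,T,u,v,z); print(n,round(u,2),round(v,2),P[n].round(4),'depthz',pt(K,T,u,v,d[int(round(v)),int(round(u))])[2].round(4))
ang=lambda v:np.degrees(np.arctan2(v[1],v[0]))
print('yaw x edges',ang(P['d1']-P['d3']),ang(P['d2']-P['d4']),'y edges',ang(P['d1']-P['d2'])-90,ang(P['d3']-P['d4'])-90)
print('discs',[np.linalg.norm(P[a]-P[b]).round(4) for a,b in(('d1','d3'),('d2','d4'),('d1','d2'),('d3','d4'))],'centre',sum(P['d%d'%i] for i in (1,2,3,4))/4)
print('holes dist',np.linalg.norm(P['hA']-P['hB']),'cover yaw',ang(P['hA']-P['hB'])-90,ang((P['hA']+P['hB'])/2-P['bolt_socket']))
# depth clouds
vv,uu=np.mgrid[0:384,0:512]
X=np.stack([(uu-K[0,2])/K[0,0]*d,(vv-K[1,2])/K[1,1]*d,d],-1)@T[:3,:3].T+T[:3,3]
for n,(u,v),zl,zh in [('pin',(405,220),.080,.1),('bolthead',(371,214),.059,.075),('holder',(385,218),.044,.056)]:
    m=(X[...,2]>zl)&(X[...,2]<zh)&(abs(uu-u)<(40 if n=='holder' else 10))&(abs(vv-v)<20)&(d>0)
    Q=X[m]; print(n,m.sum(),Q.mean(0).round(4),np.ptp(Q,axis=0).round(4), uu[m].mean(),vv[m].mean(), cv2.minAreaRect((Q[:,:2]*1000).astype(np.float32)))
# same in side
p,d,K,T=load('side0')
X=np.stack([(uu-K[0,2])/K[0,0]*d,(vv-K[1,2])/K[1,1]*d,d],-1)@T[:3,:3].T+T[:3,3]
for n,(u,v),zl,zh in [('pin',(317,314),.087,.096),('bolthead',(302,292),.0615,.068)]:
    m=(X[...,2]>zl)&(X[...,2]<zh)&(abs(uu-u)<20)&(abs(vv-v)<20)&(d>0)
    Q=X[m]; print('side',n,m.sum(),Q.mean(0).round(4),np.ptp(Q,axis=0).round(4))
E
```

```text
hA 228.9 145.52 [0.6402 0.1226 0.082 ] depthz 0.0756
hB 259.97 144.58 [0.6438 0.0467 0.082 ] depthz 0.0726
bolt_socket 245.31 188.39 [0.5321 0.0801 0.094 ] depthz 0.0944
d1 217.87 126.13 [0.7134 0.1584 0.012 ] depthz 0.019
d2 282.88 128.08 [ 0.7106 -0.0135  0.012 ] depthz 0.0183
d3 213.28 217.79 [0.4698 0.1628 0.012 ] depthz 0.0168
d4 280.55 219.82 [ 0.4671 -0.0087  0.012 ] depthz 0.0184
yaw x edges -1.0349132493699797 -1.137256337662708 y edges -0.9069267115047666 -0.9029463550644437
discs [np.float64(0.2436), np.float64(0.2436), np.float64(0.172), np.float64(0.1715)] centre [0.59022022 0.07476865 0.012     ]
holes dist 0.07599915511835129 cover yaw 2.6729138537273514 2.386259441984097
pin 81 [ 0.4613 -0.3012  0.0902] [0.0211 0.021  0.0134] 406.6296296296296 220.62962962962962 ((461.7658386230469, -302.00689697265625), (20.28466033935547, 20.85608673095703), 60.04439926147461)
bolthead 55 [ 0.4798 -0.2246  0.0652] [0.0171 0.0194 0.0103] 370.92727272727274 213.6 ((479.81341552734375, -224.5809783935547), (17.982486724853516, 18.077417373657227), 57.684356689453125)
holder 1244 [ 0.4706 -0.261   0.0512] [0.0876 0.148  0.0118] 384.2885852090032 218.27170418006432 ((470.89459228515625, -264.397705078125), (141.0656280517578, 60.51648712158203), 77.00059509277344)
side pin 156 [ 0.4607 -0.303   0.0898] [0.0213 0.0213 0.0051]
side bolthead 88 [ 0.4786 -0.2251  0.0638] [0.0186 0.0199 0.0041]
```

```bash
cat >> h.py <<'E'
from scipy.spatial.transform import Rotation as Ro
def to(x,y,z,yaw=None):
    s=sense(); R=Ro.from_quat(s['tcp_rot']).as_matrix(); yy=np.degrees(np.arctan2(R[1,1],R[0,1]))
    print('t',round(s['time_s'],2),'pos',s['tcp_pos'].round(4),'F',s['ft_force'].round(1),'open',round(s['opening'],3),'jawaxis',yy.round(2),'tilt x,y',np.degrees(R[:2,2]).round(2),'-> shift',(R.T@(np.array([x,y,z])-s['tcp_pos'])).round(4), 'wz' ,None if yaw is None else round(yy-yaw,2))
E
python3 -m inch '[{"wz":-6,"tz":-0.02},{"wz":-6,"tz":-0.02},{"wz":-6,"tz":-0.02},{}]'; python3 -c "
from h import *
to(.55,.08,.30,89)"
```

```text
t 0.1 pos [0.1698 0.4964 0.2307] F [-1.   0.6 -0.3] open 1.004 jawaxis 71.1 tilt x,y [-0.04 -0.07] -> shift [-0.4945 -0.2709 -0.069 ] wz -17.9validation failed for argument at $[0]...
```

```bash
python3 -m inch '[{"tx":0,"ty":0,"tz":-0.02,"wx":0,"wy":0,"wz":-6,"gripper":0},{"tx":0,"ty":0,"tz":-0.02,"wx":0,"wy":0,"wz":-6,"gripper":0},{"tx":0,"ty":0,"tz":-0.02,"wx":0,"wy":0,"wz":-6,"gripper":0}]'; python3 -c "
from h import *
to(.55,.08,.30,89)"
```

```text
time_s: 0.4
tcp_pos: [0.1689, 0.4945, 0.2879]
tcp_rot: [0.003, 1.0, -0.005, -0.003]
ft_force: [-0.2, 0.8, -0.5]
opening: 1.0
t 0.4 pos [0.1689 0.4945 0.2879] F [-0.2  0.8 -0.5] open 1.0 jawaxis 89.67 tilt x,y [-0.32 -0.61] -> shift [-0.3834 -0.4124 -0.0097] wz 0.67
```

```bash
python3 -m inch '[{"tx":-0.032,"ty":-0.034,"tz":0,"wx":0,"wy":0,"wz":0.5,"gripper":0},{"tx":-0.032,"ty":-0.034,"tz":0,"wx":0,"wy":0,"wz":0,"gripper":0},{"tx":-0.032,"ty":-0.034,"tz":0,"wx":0,"wy":0,"wz":0,"gripper":0},{"tx":-0.032,"ty":-0.034,"tz":0,"wx":0,"wy":0,"wz":0,"gripper":0},{"tx":-0.032,"ty":-0.034,"tz":0,"wx":0,"wy":0,"wz":0,"gripper":0}]'>/dev/null;  python3 -m inch '[{"tx":-0.032,"ty":-0.034,"tz":0,"wx":0,"wy":0,"wz":0,"gripper":0},{"tx":-0.032,"ty":-0.034,"tz":0,"wx":0,"wy":0,"wz":0,"gripper":0},{"tx":-0.032,"ty":-0.034,"tz":0,"wx":0,"wy":0,"wz":0,"gripper":0},{"tx":-0.032,"ty":-0.034,"tz":0,"wx":0,"wy":0,"wz":0,"gripper":0},{"tx":-0.032,"ty":-0.034,"tz":0,"wx":0,"wy":0,"wz":0,"gripper":0}]'; python3 -c "
from h import *
to(.55,.08,.28,89)"
```

```text
time_s: 1.4
tcp_pos: [0.493, 0.1439, 0.289]
tcp_rot: [-0.0, 1.0, -0.003, -0.003]
ft_force: [0.5, 1.0, 0.5]
opening: 1.001
t 1.4 pos [0.493  0.1439 0.289 ] F [0.5 1.  0.5] open 1.001 jawaxis 90.04 tilt x,y [-0.4  -0.38] -> shift [-0.057  -0.0638  0.009 ] wz 1.04
```

```bash
python3 -m inch '[{"tx":-0.03,"ty":-0.034,"tz":0.005,"wx":0,"wy":0,"wz":1,"gripper":0},{"tx":-0.03,"ty":-0.03,"tz":0.005,"wx":0,"wy":0,"wz":0,"gripper":0},{"tx":0,"ty":0,"tz":0,"wx":0,"wy":0,"wz":0,"gripper":0}]'; python3 - <<'E'
from h import *
p,d,i=grab('wrist','w1'); K=i['intrinsics'];T=i['cam_to_world']; print(K,T.round(4)); to(.55,.08,.28,89)
cv2.imwrite('pics/w1b.png',cv2.resize(p,(800,600),interpolation=cv2.INTER_CUBIC)[:,:,::-1])
E
```

```text
time_s: 1.7
tcp_pos: [0.5569, 0.0714, 0.2766]
tcp_rot: [0.012, 1.0, -0.004, -0.004]
ft_force: [-0.1, 1.4, -0.2]
opening: 0.996
[[297.31863964   0.         256.95811757]
 [  0.         297.31863964 192.60597577]
 [  0.           0.           1.        ]] [[ 0.0238  0.9489  0.3147  0.4749]
 [ 0.9997 -0.0198 -0.0159  0.0741]
 [-0.0088  0.315  -0.9491  0.42  ]
 [ 0.      0.      0.      1.    ]]
t 1.75 pos [0.5556 0.0731 0.277 ] F [-0.7  0.1  0.7] open 0.999 jawaxis 88.71 tilt x,y [-0.54 -0.38] -> shift [ 0.0058  0.0067 -0.003 ] wz -0.29
```

View pics/w1b.png

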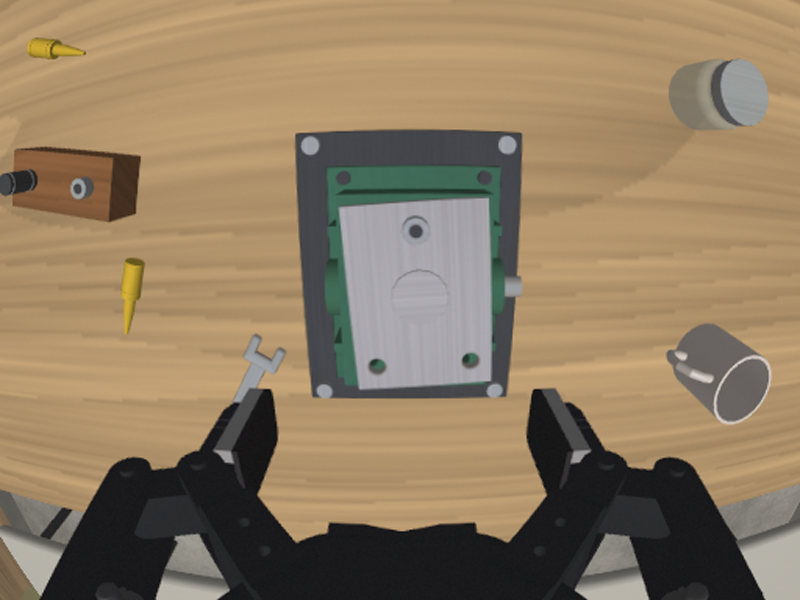

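The wrist view shows the fitted bolt at (416,230), cover hole A (+y) at (471,361), hole B at (377,366), and the plate discs at (310,146), (507,145), (324,391) and (494,391). I'll measure from these.

```bash
python3 - <<'E'
from h import *
p,d,K,T=load('w1')
# the cover's top as bright grey low-saturation; holes as contours inside
hsv=cv2.cvtColor(cv2.resize(p,None,fx=4,fy=4,interpolation=cv2.INTER_CUBIC),cv2.COLOR_RGB2HSV)
m=((hsv[...,1]<50)&(hsv[...,2]>110)).astype(np.uint8)
cs,h=cv2.findContours(m,cv2.RETR_CCOMP,cv2.CHAIN_APPROX_NONE)
P={}
for n,(x,y),z in [('bolt',(416,230),.094),('hA',(471,361),.082),('hB',(377,366),.082)]:
    q=(x*2.56,y*2.56); c=min((c for c,hh in zip(cs,h[0]) if hh[3]>=0 and cv2.contourArea(c)>60),key=lambda c:np.hypot(*(c.reshape(-1,2).mean(0)-q)))
    W=np.array([onz(K,T,(u+.5)/4-.5,(v+.5)/4-.5,z,True)[:2] for u,v in c.reshape(-1,2)])
    (cx,cy),r=cv2.minEnclosingCircle((W*1000).astype(np.float32)); e=cv2.fitEllipse((W*1000).astype(np.float32))
    P[n]=np.array(e[0]); print(n,'circ',cx,cy,r,'ell',e)
m2=m
for n,(x,y) in dict(d1=(494,391),d2=(324,391),d3=(507,145),d4=(310,146)).items():
    l=cv2.connectedComponentsWithStats(m2)
    i=min((i for i in range(1,l[0]) if 100<l[2][i,4]<6000),key=lambda i:np.hypot(*(l[3][i]-(x*2.56,y*2.56))))
    u,v=l[3][i]; P[n]=onz(K,T,(u+.5)/4-.5,(v+.5)/4-.5,.018,True)[:2]*1000; print(n,P[n].round(2),l[2][i,4])
ang=lambda v:np.degrees(np.arctan2(v[1],v[0]))
print('yaw',ang(P['d1']-P['d3']),ang(P['d2']-P['d4']),ang(P['d1']-P['d2'])-90,ang(P['d3']-P['d4'])-90,'centre',sum(P['d%d'%i] for i in (1,2,3,4))/4)
print('holes',np.linalg.norm(P['hA']-P['hB']),'cover yaw',ang(P['hA']-P['hB'])-90,ang((P['hA']+P['hB'])/2-P['bolt']),np.linalg.norm((P['hA']+P['hB'])/2-P['bolt']))
to(.4612,-.302,.14)
E
```

```text
bolt circ 530.7169189453125 79.65953063964844 4.972661972045898 ell ((530.7109375, 79.59251403808594), (9.461347579956055, 9.696651458740234), 112.37255096435547)
hA circ 638.1808471679688 122.45928192138672 7.14656925201416 ell ((638.2830200195312, 122.3970718383789), (13.490203857421875, 14.014933586120605), 156.74131774902344)
hB circ 641.8021850585938 46.63054275512695 7.1386871337890625 ell ((641.7857666015625, 46.74338150024414), (13.271236419677734, 14.03989315032959), 124.7173843383789)
d1 [703.76 157.45] 1203
d2 [701.   -12.46] 1223
d3 [467.94 161.38] 1783
d4 [464.95  -8.52] 1811
yaw -0.956409364587374 -0.9565852109971422 -0.9296293203419452 -1.0081103133035327 centre [584.41101406  74.46265693]
holes 75.73473506520186 cover yaw 2.6508868653093884 2.6069893078984183 109.43671967580012
t 1.75 pos [0.5556 0.0731 0.277 ] F [-0.7  0.1  0.7] open 0.999 jawaxis 88.71 tilt x,y [-0.54 -0.38] -> shift [ 0.0846 -0.3762  0.1404] wz None
```

```bash
cat >> h.py <<'E'
def go(x,y,z,yaw=89):
    to(x,y,z,yaw); R=Ro.from_quat(sense()['tcp_rot']).as_matrix(); a=R.T@np.array([0,0,-1.])
    print('level wx %.2f wy %.2f'%tuple(np.degrees([-a[1],a[0]])))
E
python3 -m inch '[{"tx":0.010,"ty":-0.047,"tz":0.005,"wx":0,"wy":0,"wz":0,"gripper":0.45},{"tx":0.010,"ty":-0.047,"tz":0.005,"wx":0,"wy":0,"wz":0,"gripper":0.45},{"tx":0.010,"ty":-0.047,"tz":0.005,"wx":0,"wy":0,"wz":0,"gripper":0.45},{"tx":0.010,"ty":-0.047,"tz":0.005,"wx":0,"wy":0,"wz":0,"gripper":0.45},{"tx":0.010,"ty":-0.047,"tz":0.005,"wx":0,"wy":0,"wz":0,"gripper":0.45}]' 60; python3 -m inch '[{"tx":0.010,"ty":-0.047,"tz":0.01,"wx":0,"wy":0,"wz":0,"gripper":0.45},{"tx":0.010,"ty":-0.047,"tz":0.01,"wx":0,"wy":0,"wz":0,"gripper":0.45},{"tx":0.010,"ty":-0.040,"tz":0.01,"wx":0,"wy":0,"wz":0,"gripper":0.45},{"tx":0,"ty":0,"tz":0,"wx":0,"wy":0,"wz":0,"gripper":0.45}]';python3 -c "
from h import *
go(.4612,-.302,.13)"
```

```text
time_s: 2.25
tcp_pos: [0.4986, -0.1562, 0.2528]
tcp_rot: [0.003, 1.0, -0.001, -0.005]
ft_force: [0.6, 0.2, 0.4]
opening: 0.546
time_s: 2.65
tcp_pos: [0.4637, -0.294, 0.2227]
tcp_rot: [0.003, 1.0, -0.001, -0.005]
ft_force: [0.5, 0.2, 0.5]
opening: 0.547
t 2.65 pos [ 0.4637 -0.294   0.2227] F [0.5 0.2 0.5] open 0.547 jawaxis 89.63 tilt x,y [-0.57 -0.13] -> shift [ 0.0015 -0.0078  0.0928] wz 0.63
level wx -0.13 wy -0.57
```

```bash
python3 -m inch '[{"tx":0.0015,"ty":-0.0078,"tz":0.03,"wx":-0.13,"wy":-0.57,"wz":0.6,"gripper":0.45},{"tx":0,"ty":0,"tz":0,"wx":0,"wy":0,"wz":0,"gripper":0.45}]' ; python3 - <<'E'
from h import *
p,d,i=grab('wrist','w2'); go(.4612,-.302,.13)
cv2.imwrite('pics/w2b.png',p[:,:,::-1])
E
```

```text
time_s: 2.85
tcp_pos: [0.4618, -0.3002, 0.1927]
tcp_rot: [0.009, 1.0, 0.001, 0.0]
ft_force: [-0.5, 0.9, -0.7]
opening: 0.546
t 2.9 pos [ 0.4633 -0.3005  0.1954] F [0.3 0.4 1.2] open 0.553 jawaxis 89.04 tilt x,y [ 0.25 -0.1 ] -> shift [ 0.0024 -0.0015  0.0654] wz 0.04
level wx -0.09 wy 0.25
```

View pics/w2b.png

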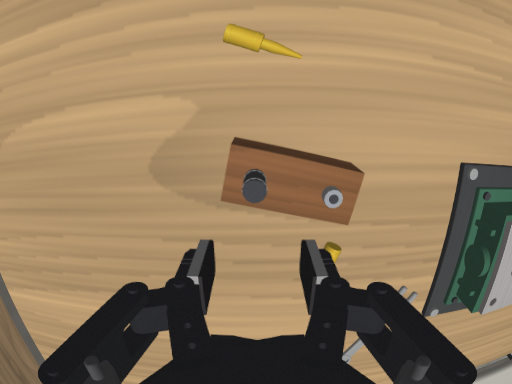

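Wrist view: the pin's grip top is at about (255,188) and the bolt head at (333,198). Both fingers are clear of them.

```bash
python3 - <<'E'
from h import *
p,d,K,T=load('w2')
for n,z,c in [('pin',.09,(255,188)),('bolt',.064,(333,198))]:
    hs=cv2.cvtColor(p,cv2.COLOR_RGB2HSV)
    m=((hs[...,1]<90)).astype(np.uint8) if n=='bolt' else ((hs[...,2]<90)&(hs[...,1]<70)).astype(np.uint8)
    w=np.zeros_like(m); w[c[1]-16:c[1]+17,c[0]-16:c[0]+17]=1; m*=w
    cs,_=cv2.findContours(m,cv2.RETR_EXTERNAL,cv2.CHAIN_APPROX_NONE); cc=max(cs,key=cv2.contourArea).reshape(-1,2)
    if n=='pin': cc=cc[cc[:,1]>c[1]-4]   # lower arc belongs to the top face
    W=np.array([onz(K,T,u,v,z,True)[:2]*1000 for u,v in cc])
    A=np.c_[2*W,np.ones(len(W))]; s=np.linalg.lstsq(A,(W**2).sum(1),rcond=None)[0]; print(n,s[:2],'r',np.sqrt(s[2]+s[:2]@s[:2]),cc.min(0),cc.max(0))
go(.4612,-.302,.13)
E
```

```text
pin [ 460.85703069 -303.06696372] r 10.064708008025956 [243 185] [266 202]
bolt [ 476.93134477 -226.6283317 ] r 10.960709689986663 [322 186] [342 208]
t 2.9 pos [ 0.4633 -0.3005  0.1954] F [0.3 0.4 1.2] open 0.553 jawaxis 89.04 tilt x,y [ 0.25 -0.1 ] -> shift [ 0.0024 -0.0015  0.0654] wz 0.04
level wx -0.09 wy 0.25
```

```bash
python3 -m inch '[{"tx":0.0022,"ty":-0.002,"tz":0.035,"wx":-0.1,"wy":0.25,"wz":0,"gripper":0.45},{"tx":0,"ty":0,"tz":0.035,"wx":0,"wy":0,"wz":0,"gripper":0.45},{"tx":0,"ty":0,"tz":0,"wx":0,"wy":0,"wz":0,"gripper":0.45}]' ; python3 - <<'E'
from h import *
go(.461,-.3025,.057)
E
```

```text
time_s: 3.2
tcp_pos: [0.4656, -0.2997, 0.1303]
tcp_rot: [0.006, 1.0, -0.002, 0.004]
ft_force: [0.1, 0.9, 0.0]
opening: 0.551
t 3.2 pos [ 0.4656 -0.2997  0.1303] F [0.1 0.9 0. ] open 0.551 jawaxis 89.35 tilt x,y [ 0.42 -0.29] -> shift [ 0.0051 -0.0025  0.0733] wz 0.35
level wx -0.28 wy 0.42
```

```bash
python3 -m inch '[{"tx":0.005,"ty":-0.0025,"tz":0.03,"wx":-0.25,"wy":0.4,"wz":0.3,"gripper":0.45}]' ;python3 -c "
from h import *
go(.461,-.3025,.057)"; for i in 1 2 3; do python3 -m inch '[{"tx":0,"ty":0,"tz":0,"wx":0,"wy":0,"wz":0,"gripper":0.45}]' >/dev/null;python3 -c "
from h import *
go(.461,-.3025,.057)"; done
```

```text
time_s: 3.3
tcp_pos: [0.4645, -0.3031, 0.1054]
tcp_rot: [0.007, 1.0, -0.003, 0.004]
ft_force: [0.5, -0.4, 0.1]
opening: 0.554
t 3.3 pos [ 0.4645 -0.3031  0.1054] F [ 0.5 -0.4  0.1] open 0.554 jawaxis 89.19 tilt x,y [ 0.47 -0.39] -> shift [0.0039 0.0008 0.0484] wz 0.19
level wx -0.38 wy 0.47
t 3.4 pos [ 0.4637 -0.3012  0.1046] F [ 0.  -0.5 -1.2] open 0.552 jawaxis 89.26 tilt x,y [ 0.25 -0.2 ] -> shift [ 0.0029 -0.0012  0.0476] wz 0.26
level wx -0.19 wy 0.25
t 3.5 pos [ 0.4655 -0.3014  0.1075] F [ 0.6 -0.1  0.8] open 0.547 jawaxis 89.33 tilt x,y [ 0.43 -0.34] -> shift [ 0.0048 -0.0009  0.0505] wz 0.33
level wx -0.33 wy 0.44
t 3.6 pos [ 0.4666 -0.3015  0.1099] F [ 0.4 -0.1  0.1] open 0.549 jawaxis 89.37 tilt x,y [ 0.56 -0.44] -> shift [ 0.0061 -0.0007  0.0528] wz 0.37
level wx -0.43 wy 0.57
```

```bash
python3 -m inch '[{"tx":0.005,"ty":-0.001,"tz":0.027,"wx":-0.3,"wy":0.45,"wz":0.3,"gripper":0.45},{"tx":0.0,"ty":0,"tz":0.025,"wx":0,"wy":0,"wz":0,"gripper":0.45}]' ;python3 -c "
from h import *
go(.461,-.3025,.057)"
```

```text
time_s: 3.8
tcp_pos: [0.4666, -0.3056, 0.0648]
tcp_rot: [0.007, 1.0, -0.006, 0.007]
ft_force: [0.3, 0.7, -0.2]
opening: 0.55
t 3.8 pos [ 0.4666 -0.3056  0.0648] F [ 0.3  0.7 -0.2] open 0.55 jawaxis 89.14 tilt x,y [ 0.79 -0.7 ] -> shift [0.0058 0.0031 0.0077] wz 0.14
level wx -0.69 wy 0.80
```

```bash
python3 -m inch '[{"tx":0.006,"ty":0.003,"tz":0.008,"wx":-0.8,"wy":0.9,"wz":0.1,"gripper":0.45}]' >/dev/null;python3 - <<'E'
from h import *
def avg(n=4):
    r=[];q=[]
    for _ in range(n):
        s=sense(); r.append(s['tcp_pos']); q.append(s['tcp_rot']); get_image('side')
    print('each',np.round(r,4).tolist()); R=Ro.from_quat(q).mean().as_matrix(); print(np.mean(r,0).round(4),'tilt',np.degrees(R[:2,2]).round(2))
avg()
E
```

```text
each [[0.4609, -0.3023, 0.0568], [0.46, -0.3019, 0.0564], [0.4606, -0.3024, 0.0572], [0.4611, -0.3028, 0.0578]]
[ 0.4606 -0.3024  0.057 ] tilt [-0.15  0.15]
```

```bash
python3 -m inch '[{"tx":0,"ty":0,"tz":0,"wx":0,"wy":0,"wz":0,"gripper":1},{"tx":0,"ty":0,"tz":0,"wx":0,"wy":0,"wz":0,"gripper":1},{"tx":0,"ty":0,"tz":0,"wx":0,"wy":0,"wz":0,"gripper":1},{"tx":0,"ty":0,"tz":0,"wx":0,"wy":0,"wz":0,"gripper":1}]' 45;python3 -c "
from h import *
go(.461,-.3025,.057)"
```

```text
time_s: 4.5
tcp_pos: [0.4625, -0.3036, 0.0611]
tcp_rot: [0.008, 1.0, -0.001, 0.001]
ft_force: [-0.4, -0.5, -1.0]
opening: 0.241
t 4.5 pos [ 0.4625 -0.3036  0.0611] F [-0.4 -0.5 -1. ] open 0.241 jawaxis 89.04 tilt x,y [ 0.16 -0.09] -> shift [0.0016 0.0011 0.0041] wz 0.04
level wx -0.09 wy 0.17
```

```bash
python3 -m inch '[{"tx":0,"ty":0,"tz":-0.03,"wx":0,"wy":0,"wz":0,"gripper":1},{"tx":0,"ty":0,"tz":-0.04,"wx":0,"wy":0,"wz":0,"gripper":1},{"tx":0,"ty":0,"tz":-0.045,"wx":0,"wy":0,"wz":0,"gripper":1},{"tx":0,"ty":0,"tz":-0.03,"wx":0,"wy":0,"wz":0,"gripper":1}]';python3 -c "
from h import *
go(.639,.119,.20)"
```

```text
time_s: 4.9
tcp_pos: [0.4603, -0.3021, 0.2058]
tcp_rot: [0.008, 1.0, 0.003, -0.003]
ft_force: [-0.1, 0.3, -0.9]
opening: 0.245
t 4.9 pos [ 0.4603 -0.3021  0.2058] F [-0.1  0.3 -0.9] open 0.245 jawaxis 89.03 tilt x,y [-0.29  0.29] -> shift [-0.1716  0.424   0.007 ] wz 0.03
level wx 0.28 wy -0.29
```

```bash
python3 -m inch '[{"tx":-0.017,"ty":0.042,"tz":0,"wx":0.3,"wy":-0.3,"wz":0,"gripper":1},{"tx":-0.017,"ty":0.042,"tz":0,"wx":0,"wy":0,"wz":0,"gripper":1},{"tx":-0.017,"ty":0.042,"tz":0,"wx":0,"wy":0,"wz":0,"gripper":1},{"tx":-0.017,"ty":0.042,"tz":0,"wx":0,"wy":0,"wz":0,"gripper":1},{"tx":-0.017,"ty":0.042,"tz":0,"wx":0,"wy":0,"wz":0,"gripper":1}]'>/dev/null; python3 -m inch '[{"tx":-0.017,"ty":0.042,"tz":0,"wx":0,"wy":0,"wz":0,"gripper":1},{"tx":-0.017,"ty":0.042,"tz":0,"wx":0,"wy":0,"wz":0,"gripper":1},{"tx":-0.017,"ty":0.042,"tz":0,"wx":0,"wy":0,"wz":0,"gripper":1},{"tx":-0.017,"ty":0.042,"tz":0,"wx":0,"wy":0,"wz":0,"gripper":1}]';python3 -c "
from h import *
go(.639,.119,.20)"
```

```text
time_s: 5.8
tcp_pos: [0.6276, 0.0776, 0.2117]
tcp_rot: [0.014, 1.0, -0.006, 0.007]
ft_force: [1.3, -0.5, 0.1]
opening: 0.241
t 5.8 pos [0.6276 0.0776 0.2117] F [ 1.3 -0.5  0.1] open 0.241 jawaxis 88.34 tilt x,y [ 0.75 -0.69] -> shift [-0.01    0.0418  0.0113] wz -0.66
level wx -0.67 wy 0.77
```

```bash
python3 -m inch '[{"tx":-0.012,"ty":0.0415,"tz":0.01,"wx":-0.7,"wy":0.8,"wz":-0.6,"gripper":1},{"tx":0,"ty":0,"tz":0.02,"wx":0,"wy":0,"wz":0,"gripper":1}]';python3 -c "
from h import *
go(.6406,.1192,.15)"
```

```text
time_s: 6.0
tcp_pos: [0.6438, 0.1264, 0.183]
tcp_rot: [0.006, 1.0, 0.002, 0.003]
ft_force: [0.5, -0.3, -1.3]
opening: 0.241
t 6.0 pos [0.6438 0.1264 0.183 ] F [ 0.5 -0.3 -1.3] open 0.241 jawaxis 89.29 tilt x,y [0.34 0.18] -> shift [ 0.0033 -0.0073  0.033 ] wz 0.29
level wx 0.18 wy 0.33
```

```bash
python3 -m inch '[{"tx":0.0033,"ty":-0.0073,"tz":0.03,"wx":0.2,"wy":0.35,"wz":0.3,"gripper":1}]' >/dev/null; cat >> h.py <<'E'
def avg(n=4,tags=None):
    r=[];q=[];f=[]
    for k in range(n):
        s=sense(); r.append(s['tcp_pos']); q.append(s['tcp_rot']); f.append(s['ft_force'])
        nm=('wrist','side','top','side')[k%4]; grab(nm,f'{tags or "x"}_{nm}')
    R=Ro.from_quat(q).mean().as_matrix(); print('avg',np.mean(r,0).round(4),'tilt',np.degrees(R[:2,2]).round(2),'F',np.mean(f,0).round(2)); return np.mean(r,0),R
E
python3 - <<'E'
from h import *
avg(4,'a'); go(.6406,.1192,.15)
a=load('a_wrist')[0]; b=load('a_side')[0]; c=load('a_top')[0]
A=cv2.resize(a[140:290,190:330],(560,600),interpolation=cv2.INTER_CUBIC)
B=cv2.resize(b[125:225,230:310],(240,300),interpolation=cv2.INTER_CUBIC); C=cv2.resize(c[115:215,205:285],(240,300),interpolation=cv2.INTER_CUBIC)
cv2.imwrite('pics/v5.png',np.hstack([A,np.vstack([B,C])])[:,:,::-1])
E
```

```text
avg [0.6393 0.12   0.1499] tilt [-0.28 -0.05] F [-0.9 -0.2 -2.4]
t 6.3 pos [0.6405 0.1191 0.153 ] F [ 0.3 -0.2 -0.8] open 0.242 jawaxis 88.97 tilt x,y [-0.08 -0.02] -> shift [-0.0001  0.0001  0.003 ] wz -0.03
level wx -0.02 wy -0.08
```

View pics/v5.png

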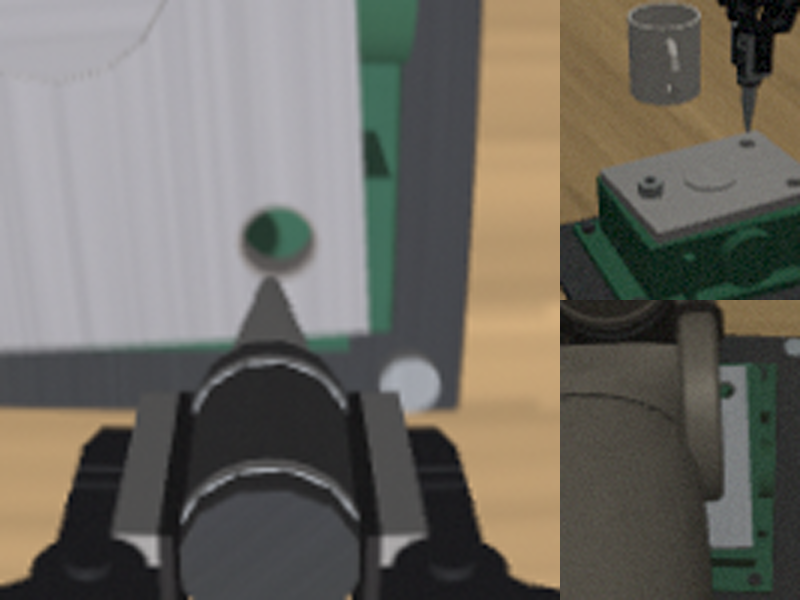

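The wrist view shows the tip at crop (269,280) and the cover hole at (278,240), with the dark crescent of the housing's bore to its left, towards -y. The side view shows the tip about 1 cm above the cover.

```bash
python3 - <<'E'
from h import *
p,d,K,T=load('a_wrist')
S=4; hsv=cv2.cvtColor(cv2.resize(p,None,fx=S,fy=S,interpolation=cv2.INTER_CUBIC),cv2.COLOR_RGB2HSV)
un=lambda u:(u+.5)/S-.5
m=((hsv[...,1]<50)&(hsv[...,2]>120)).astype(np.uint8)
cs,h=cv2.findContours(m,cv2.RETR_CCOMP,cv2.CHAIN_APPROX_NONE); q=np.array([259.5,200])*S
c=min((c for c,hh in zip(cs,h[0]) if hh[3]>=0 and cv2.contourArea(c)>300),key=lambda c:np.hypot(*(c.reshape(-1,2).mean(0)-q))).reshape(-1,2)
W=np.array([onz(K,T,un(u),un(v),.082,True)[:2]*1000 for u,v in c]).astype(np.float32)
print('rim',cv2.fitEllipse(W),len(c), np.r_[c.min(0),c.max(0)]/S)
for z in (.09,.095,.1): print('tip',z,onz(K,T,190+269/4-.4,140+279/4-.4,z,True).round(4))
# depth at taper / grip
for v in range(206,240,4): print(v,[round(float(x),4) for x in d[v,255:260:2]],end=' ')
print(T.round(4))
# side: tip row
p,d,K,T=load('a_side'); print('side cam tip ray at pix', [onz(K,T,230+748/3*0+ (748-560)/3-.3,125+131/3-.3,z).round(4) for z in (.09,.095,.1)])
E
```

```text
rim ((641.340576171875, 47.294471740722656), (13.54923152923584, 13.939153671264648), 122.50589752197266) 180 [157.25 197.25 173.5  213.5 ]
tip 0.09 [0.6423 0.1208 0.09  ]
tip 0.095 [0.6403 0.1208 0.095 ]
tip 0.1 [0.6382 0.1209 0.1   ]
206 [0.2372, 0.2377, 0.2382] 210 [0.2105, 0.209, 0.2123] 214 [0.1993, 0.1982, 0.1992] 218 [0.1895, 0.1883, 0.1893] 222 [0.1806, 0.181, 0.1811] 226 [0.1657, 0.1642, 0.1659] 230 [0.1596, 0.0, 0.1603] 234 [0.156, 0.1575, 0.1559] 238 [0.1534, 0.1524, 0.1525] [[ 1.490e-02  9.452e-01  3.263e-01  5.580e-01]
 [ 9.999e-01 -1.380e-02 -5.800e-03  1.223e-01]
 [-9.000e-04  3.263e-01 -9.453e-01  2.958e-01]
 [ 0.000e+00  0.000e+00  0.000e+00  1.000e+00]]
side cam tip ray at pix [array([0.6444, 0.1306, 0.09  ]), array([0.6398, 0.122 , 0.095 ]), array([0.6352, 0.1134, 0.1   ])]
```

```bash
cat >> h.py <<'E'
def q(x,y,z): # averaged state (top camera used only to let 3 readings pass)
    r=[];Q=[];f=[];
    for k in range(3):
        s=sense(); r.append(s['tcp_pos']); Q.append(s['tcp_rot']); f.append(s['ft_force']); get_image('top')
    R=Ro.from_quat(Q).mean().as_matrix(); P=np.mean(r,0); a=R.T@np.array([0,0,-1.]); yy=np.degrees(np.arctan2(R[1,1],R[0,1]))
    print('t',round(s['time_s'],2),'P',(P*1000).round(1),'tilt',np.degrees(R[:2,2]).round(2),'yaw',yy.round(2),'F',np.mean(f,0).round(1),'open',round(s['opening'],3),'shift mm',(R.T@(np.array([x,y,z])-P)*1000).round(1),'w',np.degrees([-a[1],a[0]]).round(2),(yy-89).round(2))
E
python3 -m inch '[{"tx":0.0012,"ty":-0.001,"tz":0.016,"wx":0,"wy":0,"wz":0,"gripper":1}]' >/dev/null; python3 -c "
from h import *
q(.639,.1189,.125)"
```

```text
t 6.5 P [640.2 117.7 138.5] tilt [ 0.09 -0.01] yaw 88.93 F [-0.7  0.1 -1.9] open 0.24 shift mm [ 1.2  1.2 13.5] w [-0.01  0.09] -0.07
```

```bash
python3 -m inch '[{"tx":0.0012,"ty":0.0012,"tz":0.008,"wx":0,"wy":0.1,"wz":0,"gripper":1}]' >/dev/null; python3 -c "
from h import *
q(.639,.1189,.125)"
```

```text
t 6.75 P [639.1 118.9 131.2] tilt [0.   0.01] yaw 88.9 F [ 0.   0.5 -1.7] open 0.241 shift mm [0.1 0.  6.2] w [0.01 0.  ] -0.1
```

```bash
python3 -m inch '[{"tx":0,"ty":0,"tz":0.006,"wx":0,"wy":0,"wz":0,"gripper":1}]' >/dev/null; python3 -c "
from h import *
q(.639,.1189,.118)"
```

```text
t 7.0 P [639.2 119.4 124.9] tilt [0.02 0.05] yaw 88.92 F [ 1.8  2.1 -0.4] open 0.243 shift mm [ 0.2 -0.5  6.9] w [0.05 0.02] -0.08
```

```bash
python3 -m inch '[{"tx":0,"ty":0,"tz":0.005,"wx":0,"wy":0,"wz":0,"gripper":1}]' >/dev/null; python3 -c "
from h import *
q(.639,.1189,.118)"; python3 - <<'E'
from h import *
avg(2,'b')
a=load('b_wrist')[0]; b=load('b_side')[0]
cv2.imwrite('pics/v6.png',np.hstack([cv2.resize(a[160:260,210:310],(400,400),interpolation=cv2.INTER_CUBIC),cv2.resize(b[125:225,230:330],(400,400),interpolation=cv2.INTER_CUBIC)])[:,:,::-1])
E
```

```text
t 7.25 P [639.9 119.7 119.9] tilt [0.12 0.07] yaw 88.93 F [3.3 2.3 1.5] open 0.246 shift mm [ 0.9 -0.8  1.9] w [0.07 0.11] -0.07
avg [0.6397 0.1197 0.1195] tilt [0.08 0.07] F [ 4.77  2.72 -1.21]
```

View pics/v6.png

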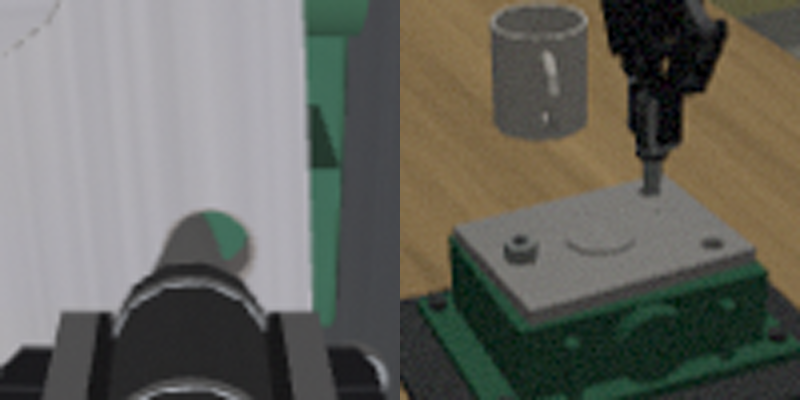

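The pin is in the hole, with the tip below the housing's top face. It bears on the -x and -y sides (crop about (190,245)). The reaction is about 4 N. I'll go on down while easing towards +x and -y.

```bash
python3 -m inch '[{"tx":-0.0015,"ty":-0.001,"tz":0.004,"wx":0,"wy":0,"wz":0,"gripper":1}]' >/dev/null; python3 -c "
from h import *
q(.641,.117,.11)"
```

```text
t 7.6 P [641.2 119.1 115.6] tilt [0.06 0.11] yaw 88.93 F [1.6 4.6 2.8] open 0.244 shift mm [ 0.1 -2.1  5.6] w [0.12 0.06] -0.07
```

```bash
python3 -m inch '[{"tx":0,"ty":-0.0015,"tz":0.003,"wx":0,"wy":0,"wz":0,"gripper":1}]' >/dev/null; python3 -c "
from h import *
q(.641,.116,.11)";  python3 -m inch '[{"tx":0,"ty":-0.0015,"tz":0.003,"wx":0,"wy":0,"wz":0,"gripper":1}]' >/dev/null; python3 -c "
from h import *
q(.641,.116,.105)"
```

```text
t 7.85 P [641.  118.2 112.1] tilt [0.05 0.17] yaw 88.93 F [2.3 5.3 1.5] open 0.242 shift mm [-0.  -2.2  2.1] w [0.17 0.04] -0.07
t 8.1 P [641.2 117.5 109. ] tilt [0.09 0.25] yaw 88.93 F [2.8 6.8 2. ] open 0.246 shift mm [ 0.2 -1.5  4. ] w [0.25 0.08] -0.07
```

```bash
python3 -m inch '[{"tx":-0.0005,"ty":-0.001,"tz":0.003,"wx":0.2,"wy":0,"wz":0,"gripper":1}]' >/dev/null; python3 -c "
from h import *
q(.641,.116,.105)";  python3 -m inch '[{"tx":-0.0005,"ty":-0.001,"tz":0.003,"wx":0.2,"wy":0,"wz":0,"gripper":1}]' >/dev/null; python3 -c "
from h import *
q(.641,.116,.10)"
```

```text
t 8.35 P [641.7 117.3 105.7] tilt [0.09 0.11] yaw 88.94 F [ 2.6  5.7 -0. ] open 0.241 shift mm [ 0.7 -1.3  0.7] w [0.11 0.09] -0.06
t 8.6 P [642.  117.2 102.1] tilt [ 0.06 -0.03] yaw 88.96 F [1.9 6.  1. ] open 0.239 shift mm [ 1.  -1.2  2.1] w [-0.03  0.06] -0.04
```

```bash
python3 -m inch '[{"tx":0,"ty":-0.0008,"tz":0.003,"wx":0,"wy":0,"wz":0,"gripper":1}]' >/dev/null; python3 -c "
from h import *
q(.641,.116,.10)";  python3 -m inch '[{"tx":0,"ty":-0.0008,"tz":0.003,"wx":0,"wy":0,"wz":0,"gripper":1}]' >/dev/null; python3 -c "
from h import *
q(.641,.116,.093)"
```

```text
t 8.85 P [642.1 116.8  98.9] tilt [0.07 0.01] yaw 88.97 F [2.7 4.8 1.8] open 0.24 shift mm [ 1.1 -0.9 -1.1] w [0.01 0.07] -0.03
t 9.1 P [642.3 116.4  95.7] tilt [0.1  0.05] yaw 88.97 F [3.1 4.9 1.9] open 0.236 shift mm [ 1.3 -0.5  2.7] w [0.05 0.1 ] -0.03
```

```bash
python3 -m inch '[{"tx":-0.0003,"ty":-0.0005,"tz":0.002,"wx":0,"wy":0,"wz":0,"gripper":1}]' >/dev/null; python3 -c "
from h import *
q(.641,.116,.093)";  python3 -m inch '[{"tx":-0.0003,"ty":-0.0005,"tz":0.002,"wx":0,"wy":0,"wz":0,"gripper":1}]' >/dev/null; python3 -c "
from h import *
q(.641,.116,.093)"
```

```text
t 9.35 P [642.5 116.4  93.4] tilt [0.08 0.08] yaw 88.97 F [1.4 4.4 1.3] open 0.241 shift mm [ 1.5 -0.4  0.4] w [0.08 0.08] -0.03
t 9.6 P [642.7 116.4  92.2] tilt [0.09 0.11] yaw 88.99 F [-1.6  4.8 10.9] open 0.242 shift mm [ 1.7 -0.4 -0.8] w [0.12 0.09] -0.01
```

```bash
python3 - <<'E'
from h import *
avg(2,'c')
a=load('c_wrist')[0]; b=load('c_side')[0]
cv2.imwrite('pics/v7.png',np.hstack([cv2.resize(a[170:290,200:320],(400,400),interpolation=cv2.INTER_CUBIC),cv2.resize(b[145:205,265:325],(400,400),interpolation=cv2.INTER_CUBIC)])[:,:,::-1])
E
```

```text
avg [0.6427 0.1163 0.0922] tilt [0.1  0.11] F [0.04 4.82 7.18]
```

View pics/v7.png

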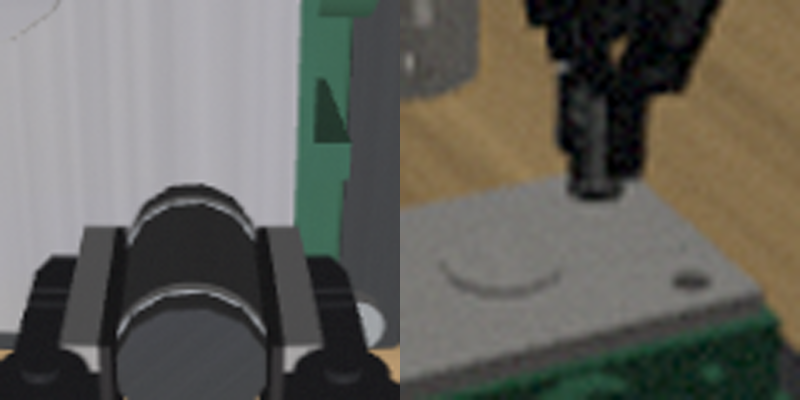

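The grip's underside rests on the cover (side crop (597,190)), and the upward reaction appeared at the expected height, 92–93 mm. I'll release and back off straight up.

```bash
python3 -m inch '[{"tx":0,"ty":0,"tz":0,"wx":0,"wy":0,"wz":0,"gripper":0.4},{"tx":0,"ty":0,"tz":0,"wx":0,"wy":0,"wz":0,"gripper":0.4},{"tx":0,"ty":0,"tz":0,"wx":0,"wy":0,"wz":0,"gripper":0.4}]';python3 -m inch '[{"tx":0,"ty":0,"tz":-0.04,"wx":0,"wy":0,"wz":0,"gripper":0.4},{"tx":0,"ty":0,"tz":-0.045,"wx":0,"wy":0,"wz":0,"gripper":0.4},{"tx":0,"ty":0,"tz":-0.045,"wx":0,"wy":0,"wz":0,"gripper":0.4}]'; python3 -c "
from h import *
q(.57,.08,.28)"
```

```text
time_s: 10.05
tcp_pos: [0.6406, 0.1145, 0.091]
tcp_rot: [0.009, 1.0, -0.001, -0.002]
ft_force: [-0.5, 0.4, 0.4]
opening: 0.599
time_s: 10.35
tcp_pos: [0.6364, 0.1127, 0.2141]
tcp_rot: [0.009, 1.0, -0.003, -0.013]
ft_force: [1.1, -0.6, -0.1]
opening: 0.6
t 10.45 P [638.8 112.9 219.6] tilt [-0.95 -0.24] yaw 88.94 F [ 0.7 -0.1  2.1] open 0.599 shift mm [ 69.1 -34.5 -59.2] w [-0.26 -0.94] -0.06
```

Back to the overhead view to measure the pin, cover angle and hole B.

```bash
python3 -m inch '[{"tx":0.035,"ty":-0.018,"tz":-0.03,"wx":-0.25,"wy":-0.95,"wz":0,"gripper":0.4},{"tx":0.035,"ty":-0.018,"tz":-0.03,"wx":0,"wy":0,"wz":0,"gripper":0.4}]'>/dev/null; python3 - <<'E'
from h import *
avg(3,'e'); go(.4795,-.225,.15)
p,d,K,T=load('e_wrist'); S=4
hsv=cv2.cvtColor(cv2.resize(p,None,fx=S,fy=S,interpolation=cv2.INTER_CUBIC),cv2.COLOR_RGB2HSV)
un=lambda u:(u+.5)/S-.5
m=((hsv[...,1]<50)&(hsv[...,2]>110)).astype(np.uint8)
cs,h=cv2.findContours(m,cv2.RETR_CCOMP,cv2.CHAIN_APPROX_NONE)
for c,hh in zip(cs,h[0]):
    if hh[3]>=0 and 150<cv2.contourArea(c)<6000:
        for z in (.082,.094):
            W=np.array([onz(K,T,un(u),un(v),z,True)[:2]*1000 for u,v in c.reshape(-1,2)]).astype(np.float32)
            e=cv2.fitEllipse(W)
            if 500<e[0][0]<690 and 0<e[0][1]<150 and e[1][0]>7: print(z,np.round(e[0],1),np.round(e[1],1),(c.reshape(-1,2).mean(0)/S).round(1))
# cover sides
cv2.imwrite('pics/v8.png',cv2.resize(p,(800,600),interpolation=cv2.INTER_CUBIC)[60:560,150:650,::-1])
E
```

```text
avg [0.5662 0.0775 0.2682] tilt [-1.08 -0.1 ] F [ 0.75 -0.56  1.62]
t 10.85 pos [0.5679 0.0781 0.2681] F [0.4 0.6 0. ] open 0.596 jawaxis 88.92 tilt x,y [-0.91 -0.05] -> shift [ 0.0808 -0.3046  0.1197] wz -0.08
level wx -0.07 wy -0.91
0.082 [638.4  39.7] [12.3 13.5] [227.2 230.4]
0.094 [632.9  41.2] [11.9 13. ] [227.2 230.4]
0.082 [530.6  78.5] [7.8 9.3] [257.6 140.7]
0.094 [529.1  78.6] [7.5 9. ] [257.6 140.7]
```

View pics/v8.png

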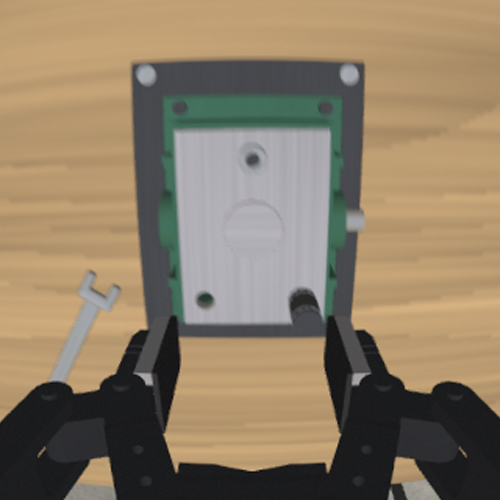

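The cover now sits square with the housing. The pin stands at (303,303) and hole B is open at (206,299), concentric with the bore. Next is the bolt.

```bash
python3 -m inch '[{"tx":0.0115,"ty":-0.0435,"tz":0.01,"wx":-0.1,"wy":-0.95,"wz":0,"gripper":0.6},{"tx":0.0115,"ty":-0.0435,"tz":0.01,"wx":0,"wy":0,"wz":0,"gripper":0.6},{"tx":0.0115,"ty":-0.0435,"tz":0.01,"wx":0,"wy":0,"wz":0,"gripper":0.6},{"tx":0.0115,"ty":-0.0435,"tz":0.01,"wx":0,"wy":0,"wz":0,"gripper":0.6},{"tx":0.0115,"ty":-0.0435,"tz":0.02,"wx":0,"wy":0,"wz":0,"gripper":0.6}]'>/dev/null; python3 -m inch '[{"tx":0.0115,"ty":-0.0435,"tz":0.02,"wx":0,"wy":0,"wz":0,"gripper":0.6},{"tx":0.0115,"ty":-0.04,"tz":0.03,"wx":0,"wy":0,"wz":0,"gripper":0.6}]'>/dev/null; python3 -c "
from h import *
q(.4787,-.225,.12)"
```

```text
t 11.65 P [ 481.  -221.9  145.7] tilt [-0.62  0.35] yaw 89.39 F [-0.8 -0.8 -1.1] open 0.399 shift mm [ 2.  -3.2 25.7] w [ 0.34 -0.62] 0.39
```

```bash
python3 -m inch '[{"tx":0.002,"ty":-0.0032,"tz":0.04,"wx":0.35,"wy":-0.6,"wz":0.4,"gripper":0.6},{"tx":0,"ty":0,"tz":0.03,"wx":0,"wy":0,"wz":0,"gripper":0.6}]'>/dev/null; python3 - <<'E'
from h import *
q(.4787,-.225,.052)
p,d,i=grab('wrist','f')
cv2.imwrite('pics/v9.png',cv2.resize(p[140:290,180:340],(640,600),interpolation=cv2.INTER_CUBIC)[:,:,::-1])
E
```

```text
t 12.0 P [ 482.1 -222.3   76. ] tilt [ 0.21 -0.01] yaw 88.92 F [-0.3  0.3 -0.7] open 0.399 shift mm [ 3.4 -2.7 24. ] w [-0.01  0.21] -0.08
```

View pics/v9.png

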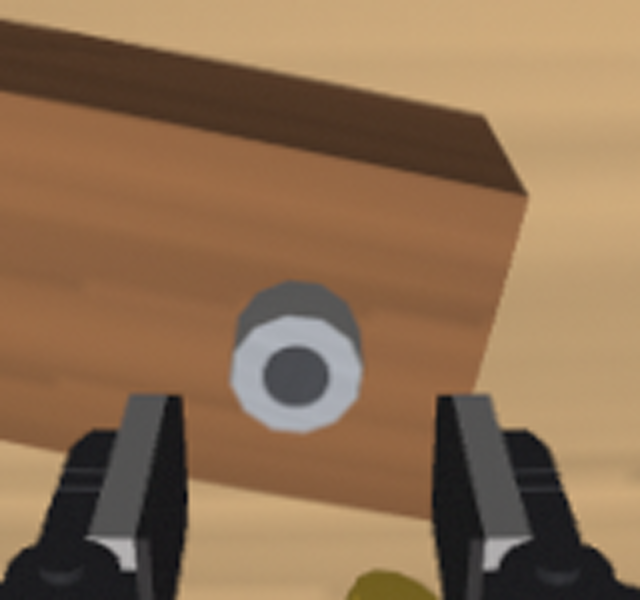

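The bolt head's top is at crop (296,374), between the fingers, whose inner edges are at x = 186 and 434. It is about 3 mm to the -y side. I'll get its point.

```bash
python3 - <<'E'
from h import *
p,d,K,T=load('f'); print(onz(K,T,253.6,233.1,.064,True).round(4)); go(.4787,-.225,.052)
E
```

```text
[ 0.4786 -0.2251  0.064 ]
t 12.1 pos [ 0.4839 -0.2234  0.08  ] F [ 0.2 -0.1  0.4] open 0.397 jawaxis 88.97 tilt x,y [ 0.43 -0.16] -> shift [ 0.0054 -0.0016  0.028 ] wz -0.03
level wx -0.16 wy 0.43
```

```bash
python3 -m inch '[{"tx":0.0054,"ty":-0.0016,"tz":0.02,"wx":-0.15,"wy":0.4,"wz":0,"gripper":0.6}]'>/dev/null; python3 - <<'E'
from h import *
q(.4786,-.2251,.052); go(.4786,-.2251,.051)
E
```

```text
t 12.3 P [ 479.8 -224.9   61.1] tilt [ 0.15 -0.09] yaw 89.04 F [-1.   0.4 -0.8] open 0.402 shift mm [ 1.3 -0.2  9.1] w [-0.08  0.16] 0.04
t 12.35 pos [ 0.4792 -0.2247  0.061 ] F [-0.1 -0.2 -0.4] open 0.402 jawaxis 89.0 tilt x,y [ 0.07 -0.02] -> shift [ 0.0006 -0.0004  0.01  ] wz 0.0
level wx -0.02 wy 0.07
```

```bash
python3 -m inch '[{"tx":0.001,"ty":-0.0004,"tz":0.0105,"wx":0,"wy":0.1,"wz":0,"gripper":0.6}]'>/dev/null; python3 -c "
from h import *
q(.4786,-.2251,.052); go(.4786,-.2251,.051)"
```

```text
t 12.55 P [ 479.  -225.2   51.3] tilt [ 0.07 -0.09] yaw 89.03 F [-0.4  0.  -0.5] open 0.4 shift mm [ 0.4  0.1 -0.8] w [-0.09  0.07] 0.03
t 12.6 pos [ 0.4783 -0.225   0.0507] F [-0.1 -0.2  0. ] open 0.399 jawaxis 89.02 tilt x,y [-0.03 -0.02] -> shift [-0.0003 -0.0001 -0.0003] wz 0.02
level wx -0.02 wy -0.03
```

```bash
python3 -m inch '[{"tx":0,"ty":0,"tz":0.0005,"wx":0,"wy":0,"wz":0,"gripper":1},{"tx":0,"ty":0,"tz":0.0005,"wx":0,"wy":0,"wz":0,"gripper":1},{"tx":0,"ty":0,"tz":0,"wx":0,"wy":0,"wz":0,"gripper":1}]' 60; python3 -c "
from h import *
go(.4786,-.2251,.18)"
```

```text
time_s: 12.9
tcp_pos: [0.4789, -0.2252, 0.0512]
tcp_rot: [0.009, 1.0, -0.001, 0.0]
ft_force: [0.1, 0.1, -0.3]
opening: 0.201
t 12.9 pos [ 0.4789 -0.2252  0.0512] F [ 0.1  0.1 -0.3] open 0.201 jawaxis 89.02 tilt x,y [ 0.05 -0.08] -> shift [ 1.000e-04 -1.000e-04 -1.288e-01] wz 0.02
level wx -0.08 wy 0.05
```

```bash
python3 -m inch '[{"tx":0,"ty":0,"tz":-0.04,"wx":0,"wy":0,"wz":0,"gripper":1},{"tx":0,"ty":0,"tz":-0.045,"wx":0,"wy":0,"wz":0,"gripper":1},{"tx":0,"ty":0,"tz":-0.045,"wx":0,"wy":0,"wz":0,"gripper":1}]'>/dev/null; python3 -c "
from h import *
go(.641,.040,.19)"
```

```text
t 13.2 pos [ 0.4761 -0.2234  0.1785] F [ 1.2 -0.5 -1.1] open 0.202 jawaxis 88.98 tilt x,y [-0.58  0.36] -> shift [-0.16    0.2664 -0.0115] wz -0.02
level wx 0.35 wy -0.59
```

```bash
python3 -m inch '[{"tx":-0.023,"ty":0.038,"tz":-0.01,"wx":0.3,"wy":-0.5,"wz":0,"gripper":1},{"tx":-0.023,"ty":0.038,"tz":0,"wx":0,"wy":0,"wz":0,"gripper":1},{"tx":-0.023,"ty":0.038,"tz":0,"wx":0,"wy":0,"wz":0,"gripper":1},{"tx":-0.023,"ty":0.038,"tz":0,"wx":0,"wy":0,"wz":0,"gripper":1},{"tx":-0.023,"ty":0.038,"tz":0,"wx":0,"wy":0,"wz":0,"gripper":1}]'>/dev/null; python3 -m inch '[{"tx":-0.023,"ty":0.038,"tz":0,"wx":0,"wy":0,"wz":0,"gripper":1},{"tx":-0.023,"ty":0.035,"tz":0,"wx":0,"wy":0,"wz":0,"gripper":1}]'>/dev/null; python3 -c "
from h import *
go(.641,.040,.15)"
```

```text
t 13.9 pos [0.6504 0.038  0.1985] F [ 1.  -0.  -0.8] open 0.206 jawaxis 88.33 tilt x,y [ 0.85 -0.48] -> shift [0.0101 0.0021 0.0483] wz -0.67
level wx -0.45 wy 0.86
```

```bash
python3 -m inch '[{"tx":0.0101,"ty":0.0021,"tz":0.045,"wx":-0.45,"wy":0.86,"wz":-0.67,"gripper":1}]'>/dev/null; python3 -c "
from h import *
go(.641,.040,.128)"
```

```text
t 14.0 pos [0.6481 0.0446 0.1592] F [ 1.6 -0.9 -1.4] open 0.201 jawaxis 89.28 tilt x,y [1.   0.04] -> shift [ 0.0075 -0.0047  0.0311] wz 0.28
level wx 0.05 wy 0.99
```

```bash
python3 -m inch '[{"tx":0.0075,"ty":-0.0047,"tz":0.031,"wx":0.05,"wy":1.0,"wz":0.28,"gripper":1}]'>/dev/null; python3 - <<'E'
from h import *
avg(2,'g');q(.641,.040,.128);  go(.641,.040,.128)
a=load('g_wrist')[0]; b=load('g_side')[0]
cv2.imwrite('pics/v10.png',np.hstack([cv2.resize(a[160:280,200:320],(480,480),interpolation=cv2.INTER_CUBIC),cv2.resize(b[145:225,265:325],(300,480),interpolation=cv2.INTER_CUBIC)])[:,:,::-1])
E
```

```text
avg [0.6388 0.0417 0.1231] tilt [-0.4   0.04] F [-1.92  0.13 -2.74]
t 14.3 P [639.9  40.3 126.1] tilt [-0.26  0.02] yaw 89.02 F [ 0.6 -0.  -0.3] open 0.203 shift mm [-1.1 -0.3 -1.9] w [ 0.01 -0.26] 0.02
t 14.35 pos [0.642  0.0397 0.1297] F [ 0.7 -0.2 -1.1] open 0.203 jawaxis 88.98 tilt x,y [ 0.14 -0.01] -> shift [0.001  0.0003 0.0017] wz -0.02
level wx -0.00 wy 0.14
```

View pics/v10.png

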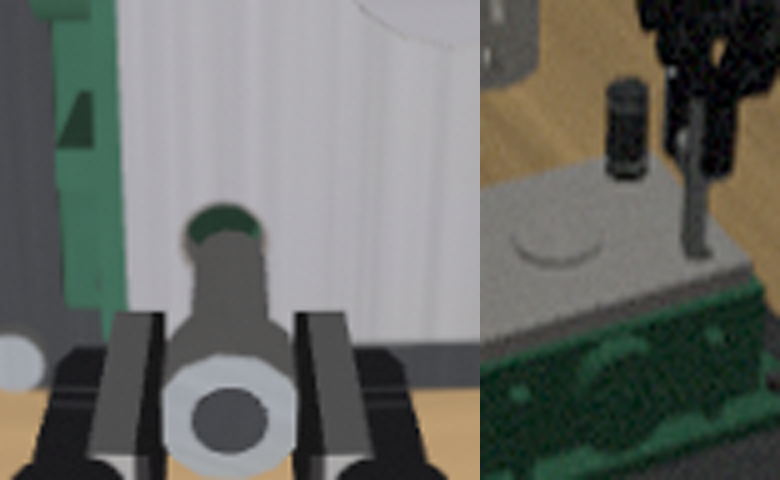

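The wrist view shows the hole rim at crop x 182–268, top edge y 204. The shank foot is at x 192–267, top edge y 231, nearly centred in y. The side view shows the pin upright with its grip on the cover.

```bash
python3 - <<'E'
from h import *
p,d,K,T=load('g_wrist'); f=lambda x,y,z:(onz(K,T,200+x/4-.4,160+y/4-.4,z,True)*1000).round(1)
print('T',T[:3,3].round(4))
print('rim near',f(224,204,.082),'L',f(182,235,.082),'R',f(268,235,.082))
for z in (.084,.087,.09): print(z,'foot top',f(229,231,z),'L',f(192,245,z)[1],'R',f(267,245,z)[1])
print('head', f(230,415,.133),f(230,415,.130))
for v in (216,219,222,226,230,234): 
    r=np.array([pt(K,T,257,v,1)]);x=(257-K[0,2])/K[0,0];y=(v-K[1,2])/K[1,1];rr=np.hypot(x,y);c=np.array([x*np.sin(rr)/rr,y*np.sin(rr)/rr,np.cos(rr)])*d[v,257]/np.cos(rr); print(v,(T[:3,:3]@c+T[:3,3]).round(4),end=' ')
p,d,K,T=load('g_side'); print('side foot',[(onz(K,T,265+(700-480)/5-.4,145+257/6-.4,z)*1000).round(1) for z in (.082,.086,.09)])
go(.641,.04,.128)
E
```

```text
T [0.5572 0.0429 0.2682]
rim near [632.8  40.8  82. ] L [638.4  33.5  82. ] R [638.6  48.2  82. ]
0.084 foot top [636.9  41.6  84. ] L 35.3 R 48.0
0.087 foot top [635.6  41.6  87. ] L 35.4 R 47.9
0.09 foot top [634.3  41.6  90. ] L 35.5 R 47.8
head [642.5  41.6 133. ] [644.4  41.6 130. ]
216 [0.6468 0.0415 0.0586] 219 [0.6343 0.0417 0.0927] 222 [0.634  0.0417 0.0981] 226 [0.634  0.0417 0.104 ] 230 [0.6341 0.0417 0.1095] 234 [0.6346 0.0417 0.1137] side foot [array([640.9,  39.4,  82. ]), array([637.3,  33.6,  86. ]), array([633.8,  27.7,  90. ])]
t 14.35 pos [0.642  0.0397 0.1297] F [ 0.7 -0.2 -1.1] open 0.203 jawaxis 88.98 tilt x,y [ 0.14 -0.01] -> shift [0.001  0.0003 0.0017] wz -0.02
level wx -0.00 wy 0.14
```

```bash
python3 -m inch '[{"tx":0.0030,"ty":0.001,"tz":0.0097,"wx":0,"wy":0.14,"wz":0,"gripper":1}]'>/dev/null; python3 - <<'E'
from h import *
q(.639,.0407,.12)
avg(1,'k'); go(.639,.0407,.112)
p,d,K,T=load('k_wrist')
cv2.imwrite('pics/v11.png',cv2.resize(p[190:250,220:300],(800,600),interpolation=cv2.INTER_CUBIC)[:,:,::-1])
E
```

```text
t 14.55 P [639.8  40.4 121.3] tilt [ 0.18 -0.01] yaw 88.94 F [-0.7 -0.1 -1.4] open 0.202 shift mm [0.8 0.3 1.3] w [-0.01  0.18] -0.06
avg [0.639  0.0405 0.1205] tilt [ 0.03 -0.  ] F [-1.28  0.66 -0.89]
t 14.65 pos [0.6392 0.0405 0.1206] F [-0.6 -0.6 -0.8] open 0.202 jawaxis 88.95 tilt x,y [ 0.05 -0.  ] -> shift [0.0002 0.0002 0.0086] wz -0.05
level wx -0.00 wy 0.05
```

View pics/v11.png

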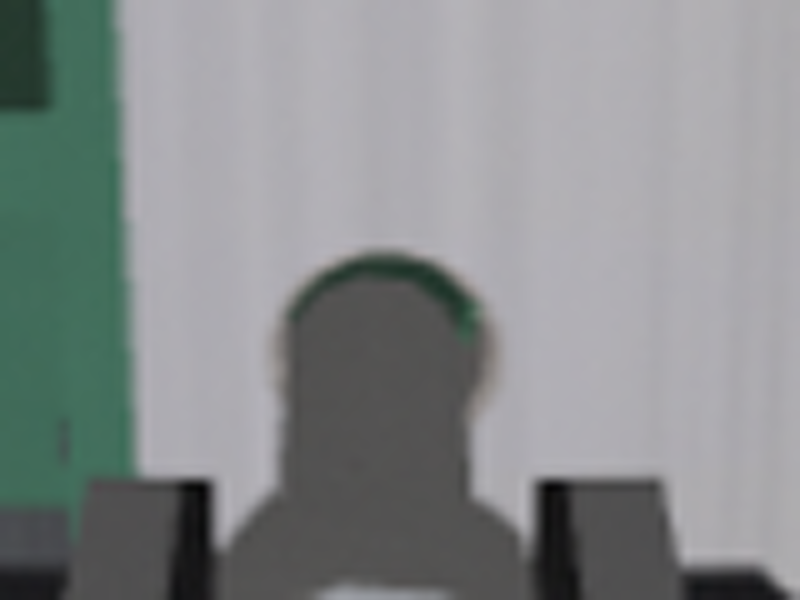

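Wrist crop: the hole rim spans x 272–495 with its top edge at y 252. The shank is at x 284–478 with its foot front at y 278, so it is concentric to within about 0.5 mm. I'll lower it.

```bash
python3 -m inch '[{"tx":0.0002,"ty":0.0003,"tz":0.008,"wx":0,"wy":0.05,"wz":0,"gripper":1}]'>/dev/null; python3 -c "
from h import *
q(.639,.0407,.112); go(.639,.0407,.104)"
```

```text
t 14.85 P [639.2  40.8 112.6] tilt [ 0.05 -0.  ] yaw 88.95 F [ 0.7  0.1 -1.5] open 0.202 shift mm [ 0.2 -0.1  0.6] w [-0.    0.05] -0.05
t 14.9 pos [0.6389 0.0409 0.1121] F [ 0.6  0.6 -1.7] open 0.201 jawaxis 88.96 tilt x,y [-0.03  0.01] -> shift [-0.0001 -0.0002  0.0081] wz -0.04
level wx 0.01 wy -0.03
```

```bash
python3 -m inch '[{"tx":0,"ty":0,"tz":0.007,"wx":0,"wy":0,"wz":0,"gripper":1}]'>/dev/null; python3 -c "
from h import *
q(.639,.0407,.104); go(.639,.0407,.096)";python3 -m inch '[{"tx":0,"ty":0,"tz":0.006,"wx":0,"wy":0,"wz":0,"gripper":1}]'>/dev/null; python3 -c "
from h import *
q(.639,.0407,.096); go(.639,.0407,.085)"
```

```text
t 15.1 P [639.   40.9 104.6] tilt [-0.02  0.01] yaw 88.95 F [ 1.5  0.1 -1.2] open 0.2 shift mm [-0.  -0.2  0.6] w [ 0.01 -0.02] -0.05
t 15.15 pos [0.6388 0.0409 0.1044] F [ 0.3 -0.  -1. ] open 0.199 jawaxis 88.95 tilt x,y [-0.06  0.01] -> shift [-0.0002 -0.0002  0.0084] wz -0.05
level wx 0.01 wy -0.06
t 15.35 P [638.9  40.9  98. ] tilt [-0.04  0.01] yaw 88.95 F [ 1.7 -0.  -0.8] open 0.201 shift mm [-0.1 -0.2  2. ] w [ 0.01 -0.04] -0.05
t 15.4 pos [0.6389 0.041  0.0979] F [ 2.1 -0.  -1.2] open 0.202 jawaxis 88.95 tilt x,y [-0.07  0.02] -> shift [-0.0002 -0.0003  0.0129] wz -0.05
level wx 0.02 wy -0.07
```

Both layers are entered without resistance. I'll carry on down to the seat.

```bash
python3 -m inch '[{"tx":-0.0005,"ty":0,"tz":0.006,"wx":0,"wy":0,"wz":0,"gripper":1}]'>/dev/null; python3 -c "
from h import *
q(.639,.0407,.09); go(.639,.0407,.084)";python3 -m inch '[{"tx":-0.0003,"ty":0,"tz":0.005,"wx":0,"wy":0,"wz":0,"gripper":1}]'>/dev/null; python3 -c "
from h import *
q(.639,.0407,.084); go(.639,.0407,.083)"
```

```text
t 15.6 P [639.2  40.9  91.4] tilt [-0.09  0.02] yaw 88.95 F [ 1.9  0.3 -1.1] open 0.202 shift mm [ 0.2 -0.2  1.4] w [ 0.01 -0.09] -0.05
t 15.65 pos [0.6391 0.0409 0.0914] F [ 0.8  0.1 -1.9] open 0.202 jawaxis 88.95 tilt x,y [-0.12  0.02] -> shift [ 0.0001 -0.0003  0.0074] wz -0.05
level wx 0.02 wy -0.12
t 15.85 P [639.3  40.9  85.9] tilt [-0.13  0.02] yaw 88.95 F [ 1.4 -0.3 -1.5] open 0.204 shift mm [ 0.3 -0.2  1.9] w [ 0.02 -0.13] -0.05
t 15.9 pos [0.6392 0.0409 0.0859] F [ 1.5  0.2 -1.8] open 0.199 jawaxis 88.95 tilt x,y [-0.16  0.02] -> shift [ 0.0002 -0.0003  0.0029] wz -0.05
level wx 0.02 wy -0.16
```

```bash
python3 -m inch '[{"tx":0,"ty":0,"tz":0.002,"wx":0,"wy":0,"wz":0,"gripper":1}]'>/dev/null; python3 -c "
from h import *
q(.639,.0407,.083); go(.639,.0407,.083)";python3 -m inch '[{"tx":0,"ty":0,"tz":0.0015,"wx":0,"wy":0,"wz":0,"gripper":1}]'>/dev/null; python3 -c "
from h import *
q(.639,.0407,.083); go(.639,.0407,.083)"
```

```text
t 16.1 P [639.2  40.9  83.8] tilt [-0.16  0.02] yaw 88.95 F [ 0.9  0.3 -0.4] open 0.2 shift mm [ 0.2 -0.2  0.8] w [ 0.02 -0.16] -0.05
t 16.15 pos [0.6392 0.041  0.0838] F [ 1.6  0.6 -2.3] open 0.201 jawaxis 88.95 tilt x,y [-0.16  0.02] -> shift [ 0.0002 -0.0003  0.0008] wz -0.05
level wx 0.02 wy -0.16
t 16.35 P [639.3  40.9  82.9] tilt [-0.13  0.02] yaw 88.95 F [-1.2  0.1  6. ] open 0.203 shift mm [ 0.3 -0.2 -0.1] w [ 0.02 -0.13] -0.05
t 16.4 pos [0.6393 0.0409 0.0829] F [0.1 0.4 2.8] open 0.202 jawaxis 88.95 tilt x,y [-0.13  0.02] -> shift [ 0.0003 -0.0002 -0.0001] wz -0.05
level wx 0.02 wy -0.13
```

The head seated exactly where predicted (TCP 83 mm, 6 N). Releasing.

```bash
python3 -m inch '[{"tx":0,"ty":0,"tz":0,"wx":0,"wy":0,"wz":0,"gripper":0.55},{"tx":0,"ty":0,"tz":0,"wx":0,"wy":0,"wz":0,"gripper":0.55},{"tx":0,"ty":0,"tz":0,"wx":0,"wy":0,"wz":0,"gripper":0.55}]';python3 -m inch '[{"tx":0,"ty":0,"tz":-0.035,"wx":0,"wy":0,"wz":0,"gripper":0.55},{"tx":0,"ty":0,"tz":-0.045,"wx":0,"wy":0,"wz":0,"gripper":0.55},{"tx":0,"ty":0,"tz":-0.045,"wx":0,"wy":0,"wz":0,"gripper":0.55},{"tx":0.03,"ty":0,"tz":-0.035,"wx":0,"wy":0,"wz":0,"gripper":0.55},{"tx":0.04,"ty":0,"tz":-0.02,"wx":0,"wy":0,"wz":0,"gripper":0.55}]';python3 - <<'E'
from h import *
avg(3,'z')
a=load('z_wrist')[0]; b=load('z_side')[0]
cv2.imwrite('pics/v12.png',np.hstack([cv2.resize(a[70:300,110:400],(400,320),interpolation=cv2.INTER_CUBIC),cv2.resize(b[140:220,250:350],(400,320),interpolation=cv2.INTER_CUBIC)])[:,:,::-1])
p,d,K,T=load('z_side'); vv,uu=np.mgrid[0:384,0:512]
X=np.stack([(uu-K[0,2])/K[0,0]*d,(vv-K[1,2])/K[1,1]*d,d],-1)@T[:3,:3].T+T[:3,3]
for n,c in (('pin',(.642,.116)),('bolt',(.641,.040))):
    Q=X[(np.hypot(X[...,0]-c[0],X[...,1]-c[1])<.016)&(X[...,2]>.087)]; t=np.percentile(Q[:,2],95); print(n,'top z',t.round(4),'xy of top',Q[Q[:,2]>t-.004].mean(0).round(4))
E
```

```text
time_s: 16.7
tcp_pos: [0.6389, 0.0409, 0.0826]
tcp_rot: [0.009, 1.0, 0.0, -0.002]
ft_force: [-0.1, 0.3, -0.2]
opening: 0.448
time_s: 17.2
tcp_pos: [0.5689, 0.0417, 0.2624]
tcp_rot: [0.01, 1.0, 0.0, -0.008]
ft_force: [0.6, -0.3, 0.1]
opening: 0.448
avg [0.5664 0.0421 0.2643] tilt [-0.83  0.05] F [ 0.96 -0.1   1.22]
pin top z 0.1224 xy of top [0.6407 0.1145 0.1214]
bolt top z 0.0971 xy of top [0.6388 0.0387 0.0957]
```

View pics/v12.png

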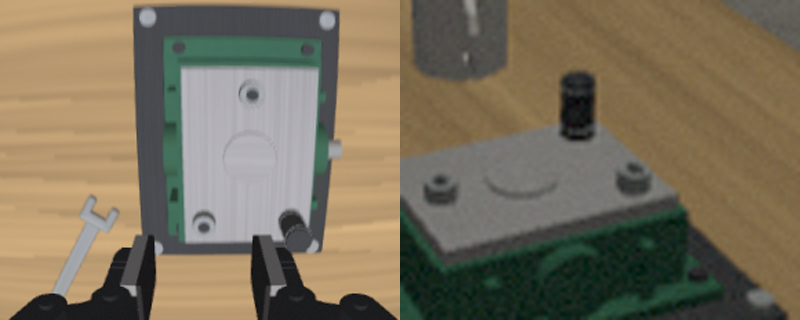

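The final view shows the pin upright (side crop (577,105)) and the bolt head flat on the cover (632,180). The cover is square on the housing and the gripper is clear. The measured tops are 122.4 mm for the pin (expected 122) and 97 mm for the bolt (expected 96). Handing in.

```bash
python3 -c "
from h import *
print(close_job())"
```

```text
the job is handed in; nothing more can be done
None
```

The job is done and handed in at about 17 s on the robot's clock (limit 72 s). I worked the drift pin down through the hole at spot_a until its grip rested on the cover. That drew the cover into line, and I then set the loose bolt fully home through the hole at spot_b.

- **Forces:** sideways force while working the pin in stayed at about 7 N or less, with about 11 N when it seated. The bolt met no resistance until its head seated at about 6 N.
- **Heights after release:** the side camera put the pin's top at 122.4 mm (expected 122) and the bolt head's top at 97 mm (expected 96). The 1 mm on the bolt is within the calibration. The gripper also seated the bolt at the predicted height.
- **Cover and bystanders:** the last picture shows the cover square on the housing and the robot clear of everything. The arm never went near the jar, wrench or mug; I did not measure their positions again at the end.
- **Disagreements:** the camera estimates of the holes differed from each other by up to 2 mm. I settled this by viewing the tip against the hole from the wrist camera and by the contact forces. The cover angle after the pin went in was measured only to about 0.5 degrees.

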